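# Pack the sharpener's travel tray, each thing in its fitted insert

## Robot

A 6-joint arm with a two-finger parallel gripper is mounted at the origin on a cart in front of the work surface, level with it; the furniture and walls round the work are solid. World frame = base frame: x ahead of the robot, y to its left, z up, the work surface at z = 0. Lengths are in m, angles in rad, forces in N, time in s.
With the tool pointing down it reaches from about 0.35 to 0.725 m from the base axis. Payload 6 kg.
Tool frame: the origin (TCP) lies midway between the tips of the shut fingers; the grasp point (between the pads) lies 19 mm behind it (arm.pinch_z is the distance from the TCP to the grasp point, in m); y points along the fingers, z is the direction in which the jaws open and shut, and the axes are right-handed (so a half turn about y gives the same grasp; the last joint's range is limited). The gripper opens to 85 mm and grips with 20 to 120 N. Pads are 22 mm wide; open, the fingers measure 114 mm over their backs; the gripper's body (76 mm by 85 mm) begins 54 mm behind the grasp point. The pads swing forward as they close: fully open they stand 13 mm farther back than shut.
Start: joints at [1.626, 0.04, 0.085, 0, -1.615, -0.334], TCP at [0.165, 0.577, 0.231] pointing down, gripper open.
Joint ranges: [-2.56, 2.56], [-1.29, 2.01], [-1.08, 1.49], [-3.29, 1.98], [-2.81, -0.18], [-2.99, 2.99]. Speed limits (rad/s): [2.57, 2.57, 3.01, 3.14, 3.14, 3.14].

## Interface

Orientations are given as a unit quaternion [x, y, z, w].
In Python, from plant import readout, capture, arm gives the robot as it stands. The module is installed in compiled form; this text tells all that it offers.
- The arm moves only by the tool arm_command, never from a script. Its arguments are lists of equal length, an entry for each row: "hand": the opening, from 0 (shut) to 1 (fully open); "slide": the shift along the tool's x, y, z in m, a list of three; "dr": the turn, a rotation vector about the tool's x, y, z in rad, a list of three. A call has 1 to 10 rows; each row shifts and turns the commanded pose from where the row before left it, along the tool's axes as they then stand; what a row does not reach is not made up. A row lasts 1/10 s, in which the tool goes at most 50 mm and 8.59 degrees, less where a joint would pass 70% of its speed; a pose out of reach is approached as far as the arm can. A call with a gripper value outside its range is refused whole. The fingers move at their own pace and stop on an object; the grip force is fixed at half the most. Time passes only in rows, so rows that do not move let the fingers close. It gives the time, the measured TCP pose, the force and the opening at its end, in the units of the state.
- readout.get_obs(): the state, without advancing time (a new reading comes with each control period).
- capture(name): name is "scene" or "top"; returns a dict with "image" (400x640x3 uint8, red, green, blue), "z_map" (400x640 float32, m along the optical axis (not along the pixel's ray), 0 where there is no reading), "vertical_fov" (degrees; the focal length in pixels is half the picture's height over the tangent of half this angle, whatever the lens; pixels are square), "cx", "cy" (the principal point, pixels), "k1" (the pictures are not rectified: a ray, as slopes to the right and down, at radius r is drawn at 1 + k1 r^2 times it, then the intrinsics apply), "R" (3x3) and "t" (3): a world point X has camera coordinates R X + t. Camera axes: x right, y down, z forward; pixel columns grow to the right and rows downward; lengths in m; the calibration is good to about 2 mm. A picture is of the moment at which its call begins.
- arm.close_job(): hands the job in, once; it reports no verdict.
The state is a dict: "time_s": time; "joints": joint angles; "dq": joint speeds; "joint_efforts": joint torques, N m; "tcp_pos": TCP position; "tcp_rot": TCP orientation; "wrist_force": force on the tool from outside, world axes, zero at the start; "moment": the same for the moment, N m; "grip_width": opening from 0.0 (shut) to 1.0 (fully open).
Only numpy, scipy, OpenCV 4.12 (cv2) and the standard library are available. Lean on these libraries where they do the work, as an engineer would, in place of code of your own. Each camera call takes 0.05 s, during which the arm holds its last target. There are 200 camera calls.

## Task

Pack the sharpening tray for a house call: from the bench to the right of the tray put the whole stone, the red-tipped oil dropper, the amber paste jar and the digital angle gauge each into the wooden insert cut to fit it, right down on the pocket floor, the stone lying flat along its slot and the others standing upright. The broken stone stub and the white pot with the black cap beside them stay in the workshop: leave them where they are.

Things in the scene. Friction and masses are not known exactly. Their poses are not given: they have to be found in the camera images.
- pocket_stone: Whole brown sharpening stone, a plain bar 28 x 76 x 14 mm with square ends, lying flat, 0.09 kg. Origin at the centre of its underside; y along its length, x across its width, z up.
- oil_dropper: White plastic oil dropper bottle with a thin neck and a small red tip, standing upright, 89 mm high. Body round, 31 mm diameter, straight up to 50 mm, then a thin neck; 0.05 kg. Stands right of the tray (another one far to the left is not meant). Origin at the centre of its underside, z up.
- paste_jar: Amber glass paste jar with a tan lid, standing upright, 92 mm high. Body round, 45 mm diameter up to 74 mm, then the 37 mm diameter lid; 0.15 kg. Stands right of the tray. Origin at the centre of its underside, z up.
- angle_cube: Digital angle gauge, a dark cube-like box with a display on one face, standing upright, 55 mm high. 30 mm thick along its x (from -14 to +16 mm), 55 mm wide along its y; 0.12 kg. Origin on its underside, z up.
- broken_stone: Look-alike, to be left alone: the stub of a brown sharpening stone that snapped, 28 mm wide, about 50 mm long, 14 mm thick, one end square and the other broken off obliquely. Origin near the middle of its underside; y along its length.
- capped_pot: Look-alike, to be left alone: white round pot with a black cap, 38 mm diameter, 66 mm high, standing upright right of the tray. Origin at the centre of its underside.
- small_round_insert: Wooden insert 82 x 100 x 28 mm, one of four (in any order) in a low steel tray, fixed. Origin: centre of its underside, 3 mm above the bench; x along 82, y along 100, z up. Insert for the oil dropper: one round pocket of 42 mm diameter. Pocket centred on the origin, floor 8 mm above the underside, 20 mm deep, mouth chamfered 5 mm.
- large_round_insert: Wooden insert 82 x 100 x 28 mm, one of four (in any order) in a low steel tray, fixed. Origin: centre of its underside, 3 mm above the bench; x along 82, y along 100, z up. Insert for the paste jar: one round pocket of 58 mm diameter. Pocket centred on the origin, floor 8 mm above the underside, 20 mm deep, mouth chamfered 5 mm.
- cube_insert: Wooden insert 82 x 100 x 28 mm, one of four (in any order) in a low steel tray, fixed. Origin: centre of its underside, 3 mm above the bench; x along 82, y along 100, z up. Insert for the angle gauge: one rectangular pocket, 46 mm along x and 70 mm along y. Pocket centred on the origin, floor 8 mm above the underside, 20 mm deep, mouth chamfered 5 mm.
- stone_insert: Wooden insert 82 x 100 x 28 mm, one of four (in any order) in a low steel tray, fixed. Origin: centre of its underside, 3 mm above the bench; x along 82, y along 100, z up. Insert for the whole stone: a slot 44 mm along x, 92 mm along y, crossed by a 46 mm wide, equally deep finger groove right across along x. Pocket centred on the origin, floor 8 mm above the underside, 20 mm deep.

How it is judged:
At the end, for the whole second after the job is handed in: Stone, dropper, jar and gauge lie each in its own insert, within 12 mm of the pocket centre and 4 mm of its floor, upright within 0.12 rad (stone along its slot within 0.2 rad), released and at rest; stub and capped pot within 25 mm of their start, the pot upright (x of pocket_stone in the frame of stone_insert between -0.012 and 0.012 m and y of pocket_stone in the frame of stone_insert between -0.012 and 0.012 m and z of pocket_stone in the frame of stone_insert below 0.012 m and angle between the y axis of pocket_stone and the y axis of stone_insert, either way round below 0.2 rad and linear speed of each of pocket_stone, oil_dropper, paste_jar, angle_cube below 0.02 m/s and angular speed of each of pocket_stone, oil_dropper, paste_jar, angle_cube below 0.2 rad/s and contact force between each of pocket_stone, oil_dropper, paste_jar, angle_cube and the fingers below 0.05 N and x of oil_dropper in the frame of small_round_insert between -0.012 and 0.012 m and y of oil_dropper in the frame of small_round_insert between -0.012 and 0.012 m and z of oil_dropper in the frame of small_round_insert below 0.012 m and angle between each of oil_dropper, paste_jar, angle_cube's own z axis and vertical below 0.12 rad and x of paste_jar in the frame of large_round_insert between -0.012 and 0.012 m and y of paste_jar in the frame of large_round_insert between -0.012 and 0.012 m and z of paste_jar in the frame of large_round_insert below 0.012 m and x of angle_cube in the frame of cube_insert between -0.012 and 0.012 m and y of angle_cube in the frame of cube_insert between -0.012 and 0.012 m and z of angle_cube in the frame of cube_insert below 0.012 m and distance of each of broken_stone, capped_pot from where it was at the start of the episode below 0.025 m and angle between capped_pot's own z axis and vertical below 0.15 rad); the robot touches nothing.
It fails at once if a look-alike (the stone stub or the capped pot) is taken away or pushed more than 25 mm (distance of any of broken_stone, capped_pot from where it was at the start of the episode above 0.025 m).
It fails at once if the capped pot is knocked over (angle between capped_pot's own z axis and vertical above 0.5 rad).
It also fails if it takes over 104 s, if anything falls off the work surface, if the arm or the gripper's body presses on something with over 40 N, if the wrist force passes 120 N, or if a joint passes its speed limit or range.

## Working session

There is one attempt and no reset: what is moved stays moved. The work goes in short steps, Python scripts to look and compute and a tool call to move; the robot and the scene stay as the last step left them, time stands still between calls to the robot, and variables do not carry over. Pictures are saved under pics/ and viewed, about 12 in all and at most 16, crops included, and the job is handed in when it is done.

Besides the shell and the picture viewer there is one more tool, called as name(argument=value, ...) on one line, values as JSON. arm_command: Moves the arm, as the interface text tells. Its arguments: {"type":"object","properties":{"hand":{"type":"array","items":{"type":"number"}},"slide":{"type":"array","items":{"type":"array","items":{"type":"number"}}},"dr":{"type":"array","items":{"type":"array","items":{"type":"number"}}}},"required":["hand","slide","dr"]}

```bash
mkdir -p pics
cat > h.py <<'E'
import numpy as np,cv2
from plant import readout,capture,arm
def K(c):
    h,w=c['image'].shape[:2]; f=h/2/np.tan(np.radians(c['vertical_fov'])/2); return f
def points(c):
    f=K(c);h,w=c['z_map'].shape
    u,v=np.meshgrid(np.arange(w),np.arange(h))
    xd=(u-c['cx'])/f;yd=(v-c['cy'])/f;x,y=xd.copy(),yd.copy()
    for _ in range(20):
        s=1+c['k1']*(x*x+y*y);x=xd/s;y=yd/s
    z=c['z_map'];P=np.stack([x*z,y*z,z],-1)
    return (P-np.array(c['t']))@np.array(c['R']), np.stack([x,y,np.ones_like(x)],-1)@np.array(c['R'])
def campos(c): return -np.array(c['R']).T@np.array(c['t'])
E
python3 - <<'E'
from h import *
o=readout.get_obs();print(o)
for n in('scene','top'):
    c=capture(n);cv2.imwrite(f'pics/{n}0.png',c['image'][...,::-1]);np.save(f'{n}0.npy',c,allow_pickle=True)
    print(n,c['vertical_fov'],c['cx'],c['cy'],c['k1'],campos(c),np.array(c['R']).round(2).tolist(), (c['z_map']==0).mean())
E
```

```text
{'time_s': 0.0, 'joints': array([ 1.62570004e+00,  4.08224386e-02,  8.37663469e-02, -4.66732399e-04,
       -1.61550866e+00, -3.33695893e-01]), 'dq': array([-0.00023325, -0.00067786, -0.00117142, -0.00055767, -0.00182151,
        0.00030157]), 'joint_efforts': array([ 2.83921172e-04, -3.68202567e+01,  3.47421885e+01,  6.93226442e+00,
       -5.29527562e-03,  1.94617621e-05]), 'tcp_pos': array([0.16494946, 0.57652316, 0.23024778]), 'tcp_rot': array([-0.09820078, -0.69960332,  0.70089392,  0.09828285]), 'wrist_force': array([-0.25240142, -0.1076724 , -0.50811895]), 'moment': array([0.0269528 , 0.00612262, 0.03715875]), 'grip_width': 0.9996684755993833}
scene 52.34981513800191 319.66294755194957 208.37576775746317 -0.10170408019540572 [-0.10292084  0.44665782  0.53387892] [[-0.46, -0.89, 0.0], [-0.5, 0.26, -0.82], [0.73, -0.38, -0.57]] 0.004078125
top 56.39241576404406 318.7964035771765 195.49132226795322 -0.04153943180019711 [0.43918401 0.11263341 1.01883594] [[0.01, -1.0, -0.02], [-1.0, -0.01, -0.05], [0.05, 0.02, -1.0]] 0.00409375
```

View pics/top0.png

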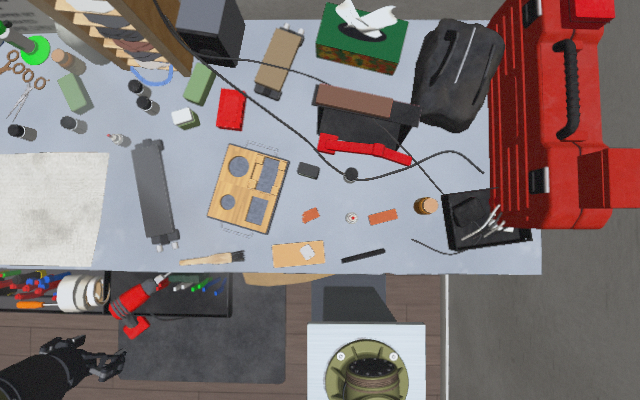

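View pics/scene0.png

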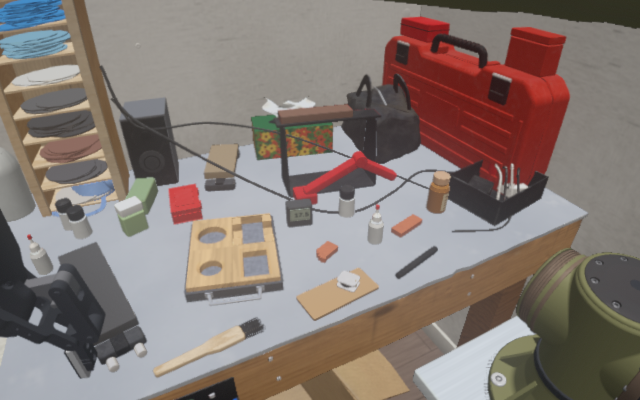

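Top view: tray around (248,190), gauge (308,170), capped pot (350,175), stub (310,214), dropper (351,218), whole stone (382,216), jar (425,205). Next I measure these from the depth map.

Run:
```python
from h import *
c=np.load('top0.npy',allow_pickle=True).item();P,_=points(c)
im=c['image']
B=[(x,y) for x,y in[(280,260),(400,235),(300,190),(200,100)]]
for u,v in B: print('bench',P[v,u].round(4))
def blob(name,box,lo,hi):
    u0,v0,u1,v1=box; Q=P[v0:v1,u0:u1]; m=((Q[...,2]>lo)&(Q[...,2]<hi)).astype(np.uint8)
    n,l,s,ce=cv2.connectedComponentsWithStats(m)
    if n<2: print(name,'none');return
    i=1+s[1:,4].argmax(); q=Q[l==i]; r=cv2.minAreaRect(q[:,:2].astype(np.float32))
    cc,rr=cv2.minEnclosingCircle(q[:,:2].astype(np.float32))
    print(name,len(q),'mean',q.mean(0).round(4),'zmax',q[:,2].max().round(3),'rect',np.round(r[0],4),np.round(r[1],4),round(r[2],1),'circ',np.round(cc,4),round(rr,4))
blob('gauge',(293,155,326,185),.045,.07)
blob('pot',(338,162,365,188),.055,.08)
blob('dropper',(338,205,364,232),.035,.1)
blob('dropper tip',(338,205,364,232),.065,.1)
blob('stone',(364,203,402,230),.007,.02)
blob('stub',(297,203,324,226),.007,.02)
blob('jar',(410,192,440,220),.06,.1)
blob('jarlid',(410,192,440,220),.082,.1)
blob('tray',(200,138,295,240),.02,.045)
# pockets
u0,v0,u1,v1=200,138,295,240;Q=P[v0:v1,u0:u1]
m=((Q[...,2]>.023)&(Q[...,2]<.045)).astype(np.uint8)
cs,h=cv2.findContours(m,cv2.RETR_CCOMP,cv2.CHAIN_APPROX_NONE)
for k,ct in enumerate(cs):
    if len(ct)<15: continue
    q=np.array([Q[p[0][1],p[0][0]] for p in ct],np.float32); r=cv2.minAreaRect(q[:,:2].copy())
    print(len(ct),h[0][k][3],np.round(r[0],4),np.round(r[1],4),round(r[2],1))
cr=cv2.resize(im[135:245,195:445],None,fx=3.2,fy=3.2,interpolation=cv2.INTER_CUBIC)
cv2.imwrite('pics/crop0.png',cr[...,::-1])
print(np.percentile(P[250:262,280:320,2],[5,50,95]))
```

```text
bench [0.3193 0.234  0.0053]
bench [ 0.3886 -0.0912 -0.0004]
bench [0.5096 0.1817 0.0019]
bench [0.7498 0.4525 0.0382]
gauge 251 mean [0.559  0.1591 0.0542] zmax 0.06 rect [0.5592 0.1595] [0.0551 0.0318] 74.4 circ [0.5598 0.1592] 0.0298
pot 140 mean [0.5477 0.0472 0.0656] zmax 0.07 rect [0.5478 0.0473] [0.0309 0.0325] 44.7 circ [0.5486 0.047 ] 0.0172
dropper 114 mean [0.4355 0.0449 0.0552] zmax 0.09 rect [0.4355 0.0437] [0.0287 0.029 ] 0.6 circ [0.4353 0.0441] 0.0155
dropper tip 29 mean [0.4355 0.0453 0.0734] zmax 0.09 rect [0.4356 0.0454] [0.0127 0.0127] 0.1 circ [0.4354 0.0444] 0.0083
stone 297 mean [ 0.4384 -0.0414  0.0137] zmax 0.018 rect [ 0.4385 -0.0416] [0.0282 0.0759] 14.2 circ [ 0.4386 -0.0419] 0.0395
stub 174 mean [0.4422 0.1548 0.0138] zmax 0.018 rect [0.4425 0.1567] [0.029  0.0484] 26.9 circ [0.4414 0.1547] 0.0262
jar 249 mean [ 0.4671 -0.1445  0.0849] zmax 0.098 rect [ 0.4667 -0.1467] [0.0401 0.038 ] 52.5 circ [ 0.4679 -0.1477] 0.0213
jarlid 182 mean [ 0.4675 -0.1479  0.0914] zmax 0.098 rect [ 0.4677 -0.1479] [0.0349 0.0355] 0.8 circ [ 0.4673 -0.1489] 0.0188
tray 3138 mean [0.5058 0.3311 0.0294] zmax 0.036 rect [0.5124 0.322 ] [0.1724 0.2109] 73.9 circ [0.5123 0.3223] 0.132
406 -1 [0.5117 0.3215] [0.1711 0.2083] 74.0
84 5 [0.4523 0.297 ] [0.0537 0.0757] 75.0
45 5 [0.4759 0.3753] [0.0419 0.0441] 58.7
62 5 [0.5724 0.3474] [0.0591 0.0599] 42.4
[0.00349774 0.00655211 0.02306184]
```

View pics/crop0.png

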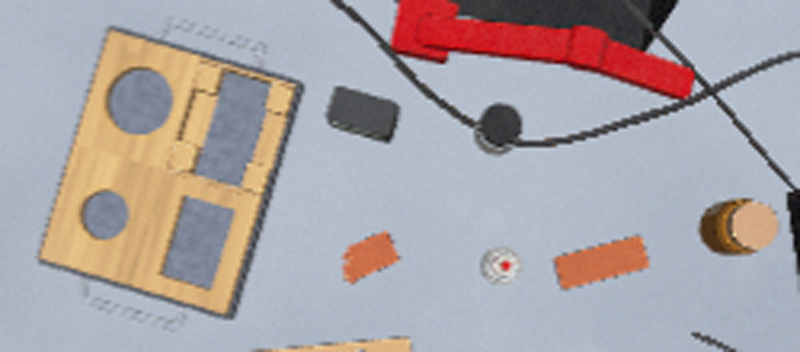

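Crop: the insert layout is large round top-left, stone slot with finger groove top-right, small round bottom-left, cube pocket bottom-right. Now a helper for move deltas, plus a check of obstacles near the gauge and jar.

```bash
cat >> h.py <<'E'
from scipy.spatial.transform import Rotation as Ro
PL=dict(stone=(.4385,-.0416,14.2),dropper=(.4355,.0445,None),jar=(.4673,-.148,None),gauge=(.5592,.1595,-15.6),
  p_stone=(.5487,.2686,73.8),p_small=(.4755,.3754,None),p_large=(.5715,.3474,None),p_cube=(.4527,.2966,73.8))
def plan(x,y,z,jaw=None):
    """jaw: world angle (deg, mod 180) of tool z. prints turn (tool frame) then slide in turned frame"""
    o=readout.get_obs();R=Ro.from_quat(o['tcp_rot']);M=R.as_matrix()
    a=np.degrees(np.arctan2(M[1,2],M[0,2]))
    best=[]
    for k in (-1,0,1,2) if jaw is not None else (0,):
        j=np.radians((jaw if jaw is not None else a)+180*k)
        zt=np.array([np.cos(j),np.sin(j),0]);yt=np.array([0,0,-1.]);T=np.c_[np.cross(yt,zt),yt,zt]
        dr=(R.inv()*Ro.from_matrix(T)).as_rotvec(); d=T.T@(np.array([x,y,z])-o['tcp_pos'])
        best.append((np.linalg.norm(dr),dr,d))
    best.sort(key=lambda b:b[0])
    print('t',round(o['time_s'],2),'tcp',o['tcp_pos'].round(4),'jaw',round(a,1),'q6',o['joints'][5].round(2),'grip',round(o['grip_width'],3),'F',o['wrist_force'].round(1))
    for b in best[:2]: print('dr',b[1].round(4),'slide',b[2].round(4))
E
python3 - <<'E'
from h import *
print(Ro.from_quat(readout.get_obs()['tcp_rot']).as_matrix().round(2),arm.pinch_z)
for n in('top','scene'):
    P=points(np.load(n+'0.npy',allow_pickle=True).item())[0].reshape(-1,3)
    for nm,(x,y) in dict(gauge=(.559,.16),jar=(.467,-.148)).items():
        q=P[(abs(P[:,0]-x)<.16)&(abs(P[:,1]-y)<.1)]
        print(n,nm)
        for i in np.arange(x-.16,x+.16,.02):
            print(round(i,2),[int(1000*max(s[:,2].max(),0)) if len(s:=q[(abs(q[:,0]-i-.01)<.01)&(abs(q[:,1]-j-.01)<.01)]) else -1 for j in np.arange(y-.1,y+.1,.02)])
plan(.4385,-.0416,.15,14.2)
E
```

```text
[[-0.96 -0.   -0.28]
 [ 0.28 -0.   -0.96]
 [-0.   -1.    0.  ]] 0.0187
top gauge
0.4 [3, 2, 2, 3, 3, 3, 4, 3, 4, 3]
0.42 [4, 3, 2, 16, 17, 17, 4, 4, 5, 26]
0.44 [2, 3, 1018, 17, 17, 16, 4, 4, 6, 34]
0.46 [3, 4, 2, 16, 14, 4, 5, 4, 2, 34]
0.48 [4, 2, 3, 4, 5, 4, 3, 3, 23, 33]
0.5 [4, 4, 1, 4, 3, 4, 3, 4, 31, 33]
0.52 [30, 3, 3, 2, 4, 3, 4, 3, 26, 15]
0.54 [67, 3, 3, 59, 58, 58, 58, 2, 24, 14]
0.56 [6, 11, 12, 58, 58, 57, 57, 25, 34, 13]
0.58 [2, 1, 14, 13, 2, 53, 52, 32, 33, 33]
0.6 [65, 54, 43, 31, 19, 3, 5, 4, 3, 24]
0.62 [65, 56, 45, 31, 29, 28, 4, 3, 4, 13]
0.64 [9, 45, 40, 31, 27, 36, 42, 4, 3, 3]
0.66 [174, 10, 29, 90, 2, 2, 47, 59, 61, 2]
0.68 [198, 199, 197, 196, 178, 3, 4, 57, 74, 78]
0.7 [198, 199, 198, 198, 178, 2, 2, 4, 5, 84]
0.72 [-1, -1, -1, -1, -1, -1, -1, -1, -1, -1]
top jar
0.31 [2, 6, 3, 4, 3, 3, 3, 3, 4, 3]
0.33 [9, 11, 10, 7, 2, 3, 4, 3, 3, 3]
0.35 [66, 66, 5, 9, 9, 5, 2, 3, 3, 4]
0.37 [37, 67, 3, 5, 7, 7, 7, 2, 3, 5]
0.39 [7, 66, 2, 3, 3, 3, 4, 3, 4, 3]
0.41 [48, 65, 5, 4, 3, 3, 3, 3, 3, 15]
0.43 [52, 68, 2, 2, 58, 57, 3, 4, 17, 17]
0.45 [51, 66, 64, 0, 97, 95, 6
[... 1223 characters left out ...]
9 [-1, 66, 0, 1, 0, 0, 1, 0, 0, 0]
0.41 [45, 65, 0, 1, 0, 1, 1, 1, 0, 12]
0.43 [49, 66, 58, 1, 63, 89, 1, 1, 15, 15]
0.45 [50, 65, 66, 0, 93, 93, 62, 2, 14, 15]
0.47 [48, 63, 66, 0, 93, 94, 61, 1, 2, 0]
0.49 [67, 65, 66, 0, 0, 1, 1, 0, 1, 1]
0.51 [0, -1, -1, 0, 1, 1, 0, 1, 0, 1]
0.53 [0, -1, 0, 18, 21, 2, 1, 1, 1, 0]
0.55 [0, 0, 0, 1, 27, 28, 7, 8, 8, 8]
0.57 [1, 1, 1, 0, 2, 33, 50, 60, 72, 82]
0.59 [1, 1, 8, 8, 9, 5, 50, 62, 75, 87]
0.61 [9, 8, 8, 1, 1, 1, 1, 0, 74, 6]
t 0.1 tcp [0.165  0.5766 0.2304] jaw -106.0 q6 -0.33 grip 0.997 F [0.1 0.3 0.4]
dr [-1.4000e-03  1.0442e+00 -1.0000e-03] slide [-0.6664  0.0804 -0.1135]
dr [-1.4000e-03  1.0442e+00 -1.0000e-03] slide [-0.6664  0.0804 -0.1135]
```

arm_command(hand=[0.6,0.6,0.6,0.6,0.6,0.6,0.6,0.6,0.6,0.6], slide=[[-0.035,0,0.0186],[-0.035,0,0.0186],[-0.035,0,0.0186],[-0.035,0,0.0186],[-0.035,0,0.0186],[-0.035,0,0.0186],[-0.035,0,0.0186],[-0.035,0,0.0186],[-0.035,0,0.0186],[-0.035,0,0.0186]], dr=[[0,0,0],[0,0,0],[0,0,0],[0,0,0],[0,0,0],[0,0,0],[0,0,0],[0,0,0],[0,0,0],[0,0,0]])

```text
time_s: 1.1
tcp_pos: [0.4512, 0.3003, 0.231]
tcp_rot: [-0.098, -0.7, 0.7, 0.098]
wrist_force: [0.0, 0.6, -0.2]
grip_width: 0.601
```

arm_command(hand=[0.6,0.6,0.6,0.6,0.6,0.6,0.6,0.6], slide=[[0,0,0],[0,0,0],[0,0,0],[0,0,0],[0,0,0],[0,0,0],[0,0,0],[0,0,0]], dr=[[0,0.13,0],[0,0.13,0],[0,0.13,0],[0,0.13,0],[0,0.13,0],[0,0.13,0],[0,0.13,0],[0,0.13,0]])

```text
time_s: 1.9
tcp_pos: [0.4502, 0.3016, 0.2308]
tcp_rot: [-0.435, -0.557, 0.558, 0.435]
wrist_force: [-0.3, -0.5, -0.2]
grip_width: 0.603
```

```bash
python3 -c "
from h import *
plan(.4385,-.0416,.15,14.2)"
```

```text
t 1.9 tcp [0.4502 0.3016 0.2308] jaw -165.9 q6 -0.71 grip 0.603 F [-0.3 -0.5 -0.2]
dr [-0.0008 -0.0011 -0.0005] slide [-0.3298  0.0808  0.0955]
dr [-0.0008 -0.0011 -0.0005] slide [-0.3298  0.0808  0.0955]
```

arm_command(hand=[0.6,0.6,0.6,0.6,0.6,0.6,0.6,0.6,0.6,0.6], slide=[[-0.033,0.008,0.0095],[-0.033,0.008,0.0095],[-0.033,0.008,0.0095],[-0.033,0.008,0.0095],[-0.033,0.008,0.0095],[-0.033,0.008,0.0095],[-0.033,0.008,0.0095],[-0.033,0.008,0.0095],[-0.033,0.008,0.0095],[-0.033,0.008,0.0095]], dr=[[0,0,0],[0,0,0],[0,0,0],[0,0,0],[0,0,0],[0,0,0],[0,0,0],[0,0,0],[0,0,0],[0,0,0]])

```text
time_s: 2.9
tcp_pos: [0.4402, -0.0429, 0.1508]
tcp_rot: [0.433, 0.559, -0.559, -0.433]
wrist_force: [0.9, -0.1, 0.6]
grip_width: 0.599
```

arm_command(hand=[0.6,0.6,0.6,0.6,0.6], slide=[[0,0.03,0],[0,0.03,0],[0,0.03,0],[0,0.02,0],[0,0,0]], dr=[[0,0,0],[0,0,0],[0,0,0],[0,0,0],[0,0,0]])

```text
time_s: 3.4
tcp_pos: [0.4383, -0.0421, 0.0379]
tcp_rot: [-0.432, -0.557, 0.56, 0.435]
wrist_force: [-0.1, 1.0, -0.3]
grip_width: 0.602
```

```bash
python3 -c "
from h import *
plan(.4385,-.0416,.004,14.2)
c=capture('scene');cv2.imwrite('pics/s1.png',cv2.resize(c['image'][120:320,280:580],None,fx=2,fy=2)[...,::-1])"
```

```text
t 3.4 tcp [ 0.4383 -0.0421  0.0379] jaw -165.6 q6 -0.11 grip 0.602 F [-0.1  1.  -0.3]
dr [-0.0062  0.0037  0.0005] slide [ 0.0004  0.0339 -0.0003]
dr [-0.0062  0.0037  0.0005] slide [ 0.0004  0.0339 -0.0003]
```

View pics/s1.png

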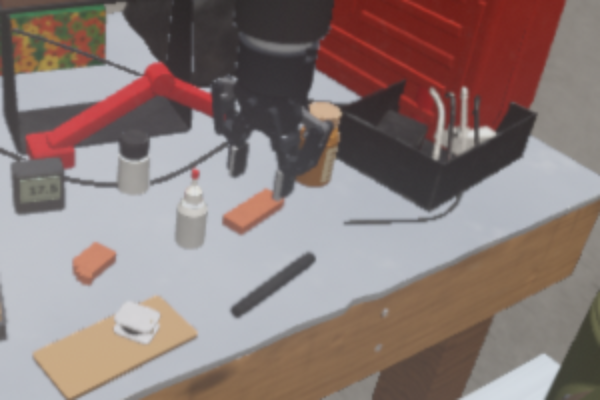

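The fingers straddle the stone (crop 255,205), clear of dropper and jar. Descend and grip.

arm_command(hand=[0.6,0.6,0.6,0.0,0.0,0.0,0.0,0.0,0.0], slide=[[0,0.015,0],[0,0.0135,0],[0,0.006,0],[0,0,0],[0,0,0],[0,0,0],[0,0,0],[0,0,0],[0,0,0]], dr=[[0,0,0],[0,0,0],[0,0,0],[0,0,0],[0,0,0],[0,0,0],[0,0,0],[0,0,0],[0,0,0]])

```text
time_s: 4.35
tcp_pos: [0.4412, -0.0415, 0.0076]
tcp_rot: [0.434, 0.559, -0.559, -0.433]
wrist_force: [0.1, 0.5, 4.6]
grip_width: 0.302
```

arm_command(hand=[0.0,0.0,0.0,0.0,0.0,0.0,0.0,0.0], slide=[[0,-0.01,0],[0,-0.02,0],[0,-0.03,0],[0,-0.03,0],[0,-0.03,0],[0,-0.03,0],[0,-0.02,0],[0,0,0]], dr=[[0,0,0],[0,0,0],[0,0,0],[0,0,0],[0,0,0],[0,0,0],[0,0,0],[0,0,0]])

```text
time_s: 5.15
tcp_pos: [0.4418, -0.0416, 0.1805]
tcp_rot: [0.435, 0.56, -0.558, -0.432]
wrist_force: [0.7, 0.2, -0.1]
grip_width: 0.301
```

```bash
python3 -c "
from h import *
plan(.5487,.2686,.1,73.8)"
```

```text
t 5.15 tcp [ 0.4418 -0.0416  0.1805] jaw -165.6 q6 -0.11 grip 0.301 F [ 0.7  0.2 -0.1]
dr [ 0.0043 -1.0361 -0.0033] slide [-0.0161  0.0805 -0.3277]
dr [ 0.0043 -1.0361 -0.0033] slide [-0.0161  0.0805 -0.3277]
```

arm_command(hand=[0.0,0.0,0.0,0.0,0.0,0.0,0.0,0.0], slide=[[0,0,0],[0,0,0],[0,0,0],[0,0,0],[0,0,0],[0,0,0],[0,0,0],[0,0,0]], dr=[[0.004,-0.1295,0],[0,-0.1295,0],[0,-0.1295,0],[0,-0.1295,0],[0,-0.1295,0],[0,-0.1295,0],[0,-0.1295,0],[0,-0.1295,0]])

```text
time_s: 5.95
tcp_pos: [0.4401, -0.0416, 0.176]
tcp_rot: [-0.096, -0.7, 0.701, 0.1]
wrist_force: [0.0, 0.0, -1.1]
grip_width: 0.302
```

arm_command(hand=[0.0,0.0,0.0,0.0,0.0,0.0,0.0,0.0,0.0,0.0], slide=[[-0.0016,0,-0.036],[-0.0016,0,-0.036],[-0.0016,0.01,-0.036],[-0.0016,0.01,-0.036],[-0.0016,0.01,-0.036],[-0.0016,0.01,-0.036],[-0.0016,0.01,-0.036],[-0.0016,0.01,-0.036],[-0.0016,0.01,-0.036],[-0.0016,0.01,-0.0037]], dr=[[0,0,0],[0,0,0],[0,0,0],[0,0,0],[0,0,0],[0,0,0],[0,0,0],[0,0,0],[0,0,0],[0,0,0]])

```text
time_s: 6.95
tcp_pos: [0.5468, 0.2711, 0.0935]
tcp_rot: [-0.097, -0.699, 0.701, 0.101]
wrist_force: [-0.3, -0.2, -1.2]
grip_width: 0.304
```

```bash
python3 -c "
from h import *
plan(.5487,.2686,.0195,73.8)
c=capture('scene');cv2.imwrite('pics/s2.png',cv2.resize(c['image'][130:330,160:460],None,fx=2,fy=2)[...,::-1])"
```

```text
t 6.95 tcp [0.5468 0.2711 0.0935] jaw -106.1 q6 0.5 grip 0.304 F [-0.3 -0.2 -1.2]
dr [-0.0044  0.0022  0.0051] slide [-0.0025  0.074   0.0019]
dr [-0.0044  0.0022  0.0051] slide [-0.0025  0.074   0.0019]
```

View pics/s2.png

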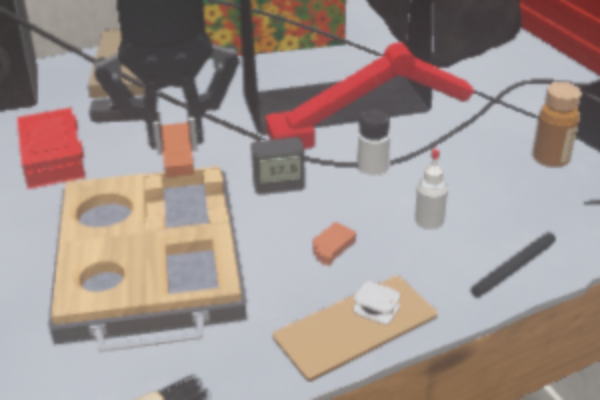

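The stone is held between the fingers (crop 178,150), above the tray. I need its tilt and pose from depth.

```bash
cat >> h.py <<'E'
def colpts(c,lo,hi,x0,x1,y0,y1,z0,z1):
    hsv=cv2.cvtColor(np.ascontiguousarray(c['image']),cv2.COLOR_RGB2HSV)
    m=cv2.inRange(hsv,np.array(lo,np.uint8),np.array(hi,np.uint8))>0
    m=cv2.erode(m.astype(np.uint8),np.ones((2,2)))>0
    P=points(c)[0];q=P[m&(c['z_map']>0)]
    b=(q[:,0]>x0)&(q[:,0]<x1)&(q[:,1]>y0)&(q[:,1]<y1)&(q[:,2]>z0)&(q[:,2]<z1)
    return q[b]
def summ(q):
    w,v=np.linalg.eigh(np.cov((q-q.mean(0)).T)); print(len(q),'mean',q.mean(0).round(4),'min',q.min(0).round(3),'max',q.max(0).round(3),'sd',np.sqrt(w).round(4),'long axis',v[:,2].round(3),'normal',v[:,0].round(3))
E
python3 -c "
from h import *
for n in ('scene','top'):
    c=capture(n); q=colpts(c,(2,90,60),(16,255,255),.48,.66,.2,.36,.05,.16); print(n); 
    if len(q)>5: summ(q)
"
```

```text
scene
321 mean [0.5331 0.2715 0.0961] min [0.505 0.25  0.084] max [0.577 0.293 0.119] sd [0.0036 0.0072 0.022 ] long axis [-0.96   0.268 -0.079] normal [-0.045  0.131  0.99 ]
top
72 mean [0.5254 0.2678 0.0978] min [0.507 0.246 0.085] max [0.576 0.288 0.103] sd [0.0029 0.006  0.0231] long axis [-0.907  0.418  0.044] normal [-0.055 -0.222  0.973]
```

arm_command(hand=[0.0,0.0,0.0,0.0,0.0,0.0], slide=[[-0.0025,0.02,0.002],[0,0.02,0],[0,0.015,0],[0,0.01,0],[0,0.008,0],[0,0,0]], dr=[[0,0,0],[0,0,0],[0,0,0],[0,0,0],[0,0,0],[0,0,0]])

```text
time_s: 7.7
tcp_pos: [0.5484, 0.2653, 0.0222]
tcp_rot: [-0.098, -0.699, 0.701, 0.101]
wrist_force: [0.0, -0.1, -1.0]
grip_width: 0.302
```

```bash
python3 -c "
from h import *
plan(.5487,.2686,.0195,73.8)"
```

```text
t 7.7 tcp [0.5484 0.2653 0.0222] jaw -106.2 q6 0.51 grip 0.302 F [ 0.  -0.1 -1. ]
dr [-0.0034 -0.0003  0.004 ] slide [ 0.0006  0.0027 -0.0032]
dr [-0.0034 -0.0003  0.004 ] slide [ 0.0006  0.0027 -0.0032]
```

arm_command(hand=[0.0,0.0,0.5,0.5,0.5,0.5,0.5,0.5,0.5], slide=[[0,0.003,-0.0015],[0,0,0],[0,0,0],[0,0,0],[0,0,0],[0,-0.02,0],[0,-0.03,0],[0,-0.04,0],[0,-0.04,0]], dr=[[0,0,0],[0,0,0],[0,0,0],[0,0,0],[0,0,0],[0,0,0],[0,0,0],[0,0,0],[0,0,0]])

```text
time_s: 8.6
tcp_pos: [0.5494, 0.2672, 0.1513]
tcp_rot: [-0.098, -0.699, 0.701, 0.101]
wrist_force: [0.7, 0.0, 0.7]
grip_width: 0.5
```

arm_command(hand=[0.7,0.7,0.7,0.7,0.7,0.7,0.7,0.7,0.7], slide=[[0,-0.03,0.03],[0,-0.03,0.03],[0,0,0.03],[0,0,0.03],[0,0,0.03],[0,0,0.03],[0,0,0.03],[0,0,0],[0,0,0]], dr=[[0,0,0],[0,0,0],[0,0,0],[0,0,0],[0,0,0],[0,0,0],[0,0,0],[0,0,0],[0,0,0]])

```text
time_s: 9.5
tcp_pos: [0.4913, 0.0655, 0.211]
tcp_rot: [-0.099, -0.7, 0.7, 0.101]
wrist_force: [1.3, 0.1, -0.7]
grip_width: 0.705
```

```bash
python3 -c "
from h import *
c=capture('scene');q=colpts(c,(2,90,60),(16,255,255),.48,.62,.22,.32,.012,.08);summ(q)
c2=capture('top');q=colpts(c2,(2,90,60),(16,255,255),.48,.62,.22,.32,.012,.08)
if len(q)>3:
  summ(q);print(cv2.minAreaRect(q[:,:2].astype(np.float32)))
plan(.4355,.0445,.2,73.8);plan(.4355,.0445,.2,14)
cv2.imwrite('pics/s3.png',cv2.resize(c['image'][130:330,160:460],None,fx=2,fy=2)[...,::-1])"
```

```text
425 mean [0.5475 0.2674 0.0226] min [0.481 0.226 0.013] max [0.599 0.305 0.032] sd [0.0029 0.0136 0.0351] long axis [-0.968  0.252 -0.007] normal [0.003 0.038 0.999]
239 mean [0.5482 0.2653 0.0244] min [0.513 0.246 0.013] max [0.583 0.286 0.029] sd [0.0024 0.0071 0.0204] long axis [-0.954  0.301  0.003] normal [-0.024 -0.088  0.996]
((0.5475865602493286, 0.26587772369384766), (0.024190140888094902, 0.0711933821439743), 72.93870544433594)
t 9.6 tcp [0.4914 0.0663 0.2105] jaw -106.2 q6 0.75 grip 0.704 F [-0.1  1.4 -0.2]
dr [-0.0022  0.0002  0.0033] slide [0.0476 0.0105 0.0365]
dr [-0.0022  0.0002  0.0033] slide [0.0476 0.0105 0.0365]
t 9.6 tcp [0.4914 0.0663 0.2105] jaw -106.2 q6 0.75 grip 0.704 F [-0.1  1.4 -0.2]
dr [-0.0037  1.0439  0.0018] slide [-0.0076  0.0105  0.0595]
dr [-0.0037  1.0439  0.0018] slide [-0.0076  0.0105  0.0595]
```

View pics/s3.png

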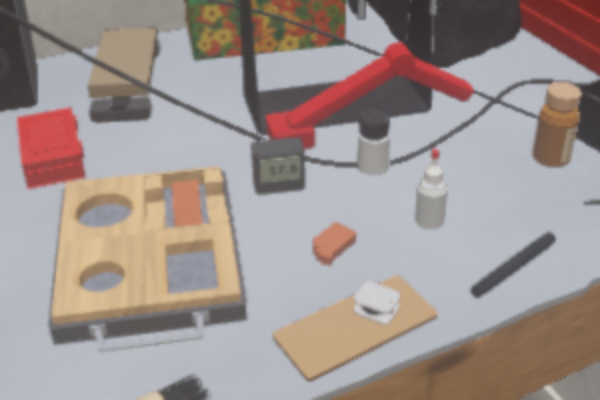

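Crop: the stone lies in its slot (185,202), within about 3 mm of centre. Next the dropper, keeping the jaw angle.

arm_command(hand=[0.7,0.7,0.7,0.7,0.7], slide=[[0.024,0,0.018],[0.0236,0.02,0.0185],[0,0.03,0],[0,0.03,0],[0,0,0]], dr=[[0,0,0],[0,0,0],[0,0,0],[0,0,0],[0,0,0]])

```text
time_s: 10.1
tcp_pos: [0.4329, 0.0441, 0.1266]
tcp_rot: [-0.096, -0.698, 0.702, 0.103]
wrist_force: [-0.2, -1.2, -0.5]
grip_width: 0.7
```

```bash
python3 -c "
from h import *
plan(.4355,.0445,.024,73.8)"
```

```text
t 10.1 tcp [0.4329 0.0441 0.1266] jaw -106.1 q6 0.72 grip 0.7 F [-0.2 -1.2 -0.5]
dr [-0.0061  0.0009  0.0092] slide [-0.0023  0.1026 -0.0011]
dr [-0.0061  0.0009  0.0092] slide [-0.0023  0.1026 -0.0011]
```

arm_command(hand=[0.7,0.7,0.7,0.7,0.7], slide=[[-0.0015,0.025,0],[0,0.03,0],[0,0.03,0],[0,0.0175,0],[0,0,0]], dr=[[-0.004,0,0.004],[0,0,0],[0,0,0],[0,0,0],[0,0,0]])

```text
time_s: 10.6
tcp_pos: [0.4357, 0.0436, 0.027]
tcp_rot: [-0.099, -0.7, 0.7, 0.1]
wrist_force: [-0.1, -0.7, 0.7]
grip_width: 0.695
```

arm_command(hand=[0.0,0.0,0.0,0.0,0.0,0.0], slide=[[0,0,0],[0,0,0],[0,0,0],[0,0,0],[0,0,0],[0,0,0]], dr=[[0,0,0],[0,0,0],[0,0,0],[0,0,0],[0,0,0],[0,0,0]])

```text
time_s: 11.2
tcp_pos: [0.4379, 0.044, 0.0306]
tcp_rot: [0.101, 0.701, -0.699, -0.098]
wrist_force: [-1.1, 0.0, 6.0]
grip_width: 0.332
```

arm_command(hand=[0.0,0.0,0.0,0.0,0.0,0.0,0.0,0.0], slide=[[0,-0.01,0],[0,-0.02,0],[0,-0.03,0],[0,-0.03,0],[0,-0.03,0],[0,-0.02,0],[0,0,0],[0,0,0]], dr=[[0,0,0],[0,0,0],[0,0,0],[0,0,0],[0,0,0],[0,0,0],[0,0,0],[0,0,0]])

```text
time_s: 12.0
tcp_pos: [0.4363, 0.0437, 0.1686]
tcp_rot: [0.1, 0.701, -0.699, -0.099]
wrist_force: [-0.5, 0.2, -1.3]
grip_width: 0.332
```

```bash
python3 -c "
from h import *
plan(.4755,.3754,.164)"
```

```text
t 12.0 tcp [0.4363 0.0437 0.1686] jaw -106.2 q6 0.72 grip 0.332 F [-0.5  0.2 -1.3]
dr [ 0.0028 -0.     -0.0009] slide [ 0.0549  0.0046 -0.3295]
```

arm_command(hand=[0.0,0.0,0.0,0.0,0.0,0.0,0.0,0.0,0.0,0.0], slide=[[0.006,0,-0.036],[0.006,0,-0.036],[0.006,0,-0.036],[0.006,0,-0.036],[0.006,0,-0.036],[0.006,0,-0.036],[0.006,0.015,-0.036],[0.006,0.015,-0.036],[0.006,0.02,-0.036],[0.001,0.02,-0.0055]], dr=[[0,0,0],[0,0,0],[0,0,0],[0,0,0],[0,0,0],[0,0,0],[0,0,0],[0,0,0],[0,0,0],[0,0,0]])

```text
time_s: 13.0
tcp_pos: [0.4746, 0.3776, 0.0956]
tcp_rot: [-0.099, -0.7, 0.7, 0.099]
wrist_force: [0.1, -0.4, -0.8]
grip_width: 0.33
```

```bash
python3 -c "
from h import *
plan(.4755,.3754,.042)
c=capture('scene');cv2.imwrite('pics/s4.png',cv2.resize(c['image'][100:320,120:420],None,fx=2,fy=2)[...,::-1])
P=points(c)[0].reshape(-1,3);q=P[(np.hypot(P[:,0]-.4755,P[:,1]-.3754)<.03)&(P[:,2]>.04)&(P[:,2]<.11)];summ(q)"
```

```text
t 13.0 tcp [0.4746 0.3776 0.0956] jaw -106.1 q6 0.29 grip 0.33 F [ 0.1 -0.4 -0.8]
dr [-0.001  -0.      0.0009] slide [-0.0015  0.0536  0.0019]
434 mean [0.4607 0.3783 0.0915] min [0.454 0.35  0.067] max [0.479 0.405 0.11 ] sd [0.0036 0.0117 0.0134] long axis [0.083 0.222 0.971] normal [ 0.978 -0.207 -0.036]
```

View pics/s4.png

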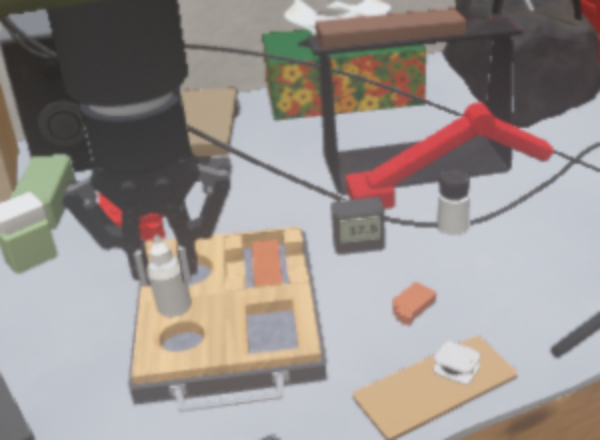

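The dropper (crop 168,285) hangs between the fingers above the small round pocket (180,335) and leans no more than the fingers do. Lower it.

arm_command(hand=[0.0,0.0,0.0,0.0,0.0,0.0], slide=[[-0.001,0.015,0.0015],[0,0.015,0],[0,0.013,0],[0,0.007,0],[0,0.003,0],[0,0,0]], dr=[[0,0,0],[0,0,0],[0,0,0],[0,0,0],[0,0,0],[0,0,0]])

```text
time_s: 13.65
tcp_pos: [0.4763, 0.3734, 0.0458]
tcp_rot: [0.1, 0.701, -0.7, -0.099]
wrist_force: [0.6, -0.3, -0.7]
grip_width: 0.332
```

```bash
python3 -c "
from h import *
plan(.4755,.3754,.041)"
```

```text
t 13.65 tcp [0.4763 0.3734 0.0458] jaw -106.2 q6 0.29 grip 0.332 F [ 0.6 -0.3 -0.7]
dr [ 0.0016 -0.     -0.0009] slide [ 0.0013  0.0048 -0.0017]
```

arm_command(hand=[0.0,0.0,0.0], slide=[[0,0.002,-0.001],[0,0.002,0],[0,0,0]], dr=[[0,0,0],[0,0,0],[0,0,0]])

```text
time_s: 13.95
tcp_pos: [0.4766, 0.3748, 0.0419]
tcp_rot: [0.1, 0.701, -0.699, -0.099]
wrist_force: [-0.1, -0.2, -0.2]
grip_width: 0.329
```

arm_command(hand=[0.0,0.0], slide=[[0,0.002,0],[0,0,0]], dr=[[0,0,0],[0,0,0]])

```text
time_s: 14.15
tcp_pos: [0.477, 0.3748, 0.0417]
tcp_rot: [0.1, 0.701, -0.699, -0.099]
wrist_force: [-2.9, -1.9, 7.1]
grip_width: 0.332
```

Floor contact (7 N). Release slowly and retreat upward, then towards the jar.

arm_command(hand=[0.45,0.6,0.7,0.7,0.7,0.7,0.7,0.7,0.7,0.7], slide=[[0,0,0],[0,0,0],[0,0,0],[0,0,0],[0,-0.02,0],[0,-0.03,0],[0,-0.04,0],[0,-0.04,0],[0,-0.04,0],[0,0,0]], dr=[[0,0,0],[0,0,0],[0,0,0],[0,0,0],[0,0,0],[0,0,0],[0,0,0],[0,0,0],[0,0,0],[0,0,0]])

```text
time_s: 15.15
tcp_pos: [0.4783, 0.3756, 0.2173]
tcp_rot: [0.103, 0.704, -0.696, -0.097]
wrist_force: [-0.9, -0.2, -0.1]
grip_width: 0.703
```

```bash
python3 -c "
from h import *
plan(.4673,-.148,.21,10);plan(.4673,-.148,.21,73.8)
c=capture('scene')
P=points(c)[0].reshape(-1,3);q=P[(np.hypot(P[:,0]-.4755,P[:,1]-.3754)<.03)&(P[:,2]>.04)&(P[:,2]<.13)];summ(q);print(np.sort(q[:,2])[-15:].round(3))
r=colpts(c,(0,120,80),(180,255,255),.44,.51,.34,.41,.075,.12);summ(r)"
```

```text
t 15.15 tcp [0.4783 0.3756 0.2173] jaw -106.2 q6 0.29 grip 0.703 F [-0.9 -0.2 -0.1]
dr [1.3600e-02 1.1133e+00 3.0000e-04] slide [-0.5137  0.0073  0.1017]
dr [1.3600e-02 1.1133e+00 3.0000e-04] slide [-0.5137  0.0073  0.1017]
t 15.15 tcp [0.4783 0.3756 0.2173] jaw -106.2 q6 0.29 grip 0.703 F [-0.9 -0.2 -0.1]
dr [ 0.0111 -0.0002 -0.0066] slide [-0.1355  0.0073  0.5058]
dr [ 0.0111 -0.0002 -0.0066] slide [-0.1355  0.0073  0.5058]
360 mean [0.4664 0.3749 0.0625] min [0.458 0.359 0.04 ] max [0.481 0.389 0.099] sd [0.0036 0.0074 0.0151] long axis [ 0.22  -0.     0.975] normal [ 0.964 -0.155 -0.218]
[0.096 0.096 0.096 0.097 0.097 0.097 0.098 0.098 0.098 0.098 0.098 0.099
 0.099 0.099 0.099]
7 mean [0.4703 0.3737 0.0968] min [0.468 0.372 0.094] max [0.471 0.375 0.099] sd [0.0009 0.0013 0.0019] long axis [-0.029  0.096  0.995] normal [ 0.745 -0.661  0.086]
```

Dropper top is at z about 0.100, upright and near the pocket centre. Now the jar.

arm_command(hand=[0.75,0.75,0.75,0.75,0.75,0.75,0.75,0.75], slide=[[0,0,0],[0,0,0],[0,0,0],[0,0,0],[0,0,0],[0,0,0],[0,0,0],[0,0,0]], dr=[[0.003,0.139,0],[0,0.139,0],[0,0.139,0],[0,0.139,0],[0,0.139,0],[0,0.139,0],[0,0.139,0],[0,0.139,0]])

```text
time_s: 16.0
tcp_pos: [0.4759, 0.3741, 0.2081]
tcp_rot: [-0.456, -0.54, 0.542, 0.455]
wrist_force: [-0.1, -0.1, 0.4]
grip_width: 0.749
```

arm_command(hand=[0.75,0.75,0.75,0.75,0.75,0.75,0.75,0.75,0.75,0.75], slide=[[-0.04,0,0.008],[-0.04,0,0.008],[-0.04,0,0.008],[-0.04,0,0.008],[-0.04,0,0.008],[-0.04,0,0.008],[-0.04,0,0.008],[-0.04,0,0.008],[-0.04,0,0.008],[-0.04,0,0.008]], dr=[[0,0,0],[0,0,0],[0,0,0],[0,0,0],[0,0,0],[0,0,0],[0,0,0],[0,0,0],[0,0,0],[0,0,0]])

```text
time_s: 17.0
tcp_pos: [0.4668, -0.035, 0.2092]
tcp_rot: [-0.454, -0.541, 0.543, 0.454]
wrist_force: [1.0, 0.7, -0.4]
grip_width: 0.748
```

arm_command(hand=[0.75,0.75,0.75,0.75,0.75], slide=[[-0.04,0,0.008],[-0.04,0,0.008],[-0.03,0,0.005],[0,0,0],[0,0,0]], dr=[[0,0,0],[0,0,0],[0,0,0],[0,0,0],[0,0,0]])

```text
time_s: 17.5
tcp_pos: [0.4657, -0.1458, 0.2092]
tcp_rot: [-0.454, -0.541, 0.542, 0.455]
wrist_force: [-0.9, 0.2, -0.8]
grip_width: 0.749
```

```bash
python3 -c "
from h import *
plan(.4673,-.148,.036,10)"
```

```text
t 17.5 tcp [ 0.4657 -0.1458  0.2092] jaw -170.0 q6 0.06 grip 0.749 F [-0.9  0.2 -0.8]
dr [-0.0019 -0.0003 -0.0008] slide [-0.0024  0.1732 -0.0012]
dr [-0.0019 -0.0003 -0.0008] slide [-0.0024  0.1732 -0.0012]
```

arm_command(hand=[0.75,0.75,0.75,0.75,0.75,0.75,0.75,0.75], slide=[[-0.002,0.03,-0.001],[0,0.03,0],[0,0.03,0],[0,0.03,0],[0,0.025,0],[0,0.02,0],[0,0.008,0],[0,0,0]], dr=[[0,0,0],[0,0,0],[0,0,0],[0,0,0],[0,0,0],[0,0,0],[0,0,0],[0,0,0]])

```text
time_s: 18.3
tcp_pos: [0.4668, -0.1467, 0.0363]
tcp_rot: [-0.454, -0.541, 0.543, 0.454]
wrist_force: [0.7, 0.1, -1.0]
grip_width: 0.75
```

arm_command(hand=[0.0,0.0,0.0,0.0,0.0,0.0], slide=[[0,0,0],[0,0,0],[0,0,0],[0,0,0],[0,0,0],[0,0,0]], dr=[[0,0,0],[0,0,0],[0,0,0],[0,0,0],[0,0,0],[0,0,0]])

```text
time_s: 18.9
tcp_pos: [0.4688, -0.1475, 0.0393]
tcp_rot: [0.455, 0.542, -0.542, -0.453]
wrist_force: [0.3, 2.0, 5.6]
grip_width: 0.502
```

arm_command(hand=[0.0,0.0,0.0,0.0,0.0,0.0,0.0,0.0,0.0,0.0], slide=[[0,-0.01,0],[0,-0.02,0],[0,-0.03,0],[0,-0.03,0],[0,-0.03,0],[0,-0.03,0],[0,-0.03,0],[0,-0.02,0],[0,0,0],[0,0,0]], dr=[[0,0,0],[0,0,0],[0,0,0],[0,0,0],[0,0,0],[0,0,0],[0,0,0],[0,0,0],[0,0,0],[0,0,0]])

```text
time_s: 19.9
tcp_pos: [0.4671, -0.147, 0.2368]
tcp_rot: [-0.454, -0.542, 0.542, 0.454]
wrist_force: [-0.0, 0.3, -3.2]
grip_width: 0.5
```

```bash
python3 -c "
from h import *
plan(.5715,.3474,.236);plan(.5715,.3474,.236,73.8)"
```

```text
t 19.9 tcp [ 0.4671 -0.147   0.2368] jaw -169.9 q6 0.07 grip 0.5 F [-0.   0.3 -3.2]
dr [-0.0009  0.     -0.0004] slide [ 0.4685  0.0008 -0.1893]
t 19.9 tcp [ 0.4671 -0.147   0.2368] jaw -169.9 q6 0.07 grip 0.5 F [-0.   0.3 -3.2]
dr [-1.0000e-03 -1.1122e+00  1.0000e-04] slide [ 0.0377  0.0008 -0.5039]
dr [-1.0000e-03 -1.1122e+00  1.0000e-04] slide [ 0.0377  0.0008 -0.5039]
```

arm_command(hand=[0.0,0.0,0.0,0.0,0.0,0.0,0.0,0.0,0.0,0.0], slide=[[0.02,0,-0.008],[0.036,0,-0.0145],[0.036,0,-0.0145],[0.036,0,-0.0145],[0.036,0,-0.0145],[0.036,0,-0.0145],[0.036,0,-0.0145],[0.036,0,-0.0145],[0.036,0,-0.0145],[0.036,0,-0.0145]], dr=[[0,0,0],[0,0,0],[0,0,0],[0,0,0],[0,0,0],[0,0,0],[0,0,0],[0,0,0],[0,0,0],[0,0,0]])

```text
time_s: 20.9
tcp_pos: [0.5429, 0.2171, 0.2347]
tcp_rot: [-0.454, -0.541, 0.544, 0.454]
wrist_force: [0.8, -0.0, -1.6]
grip_width: 0.503
```

arm_command(hand=[0.0,0.0,0.0,0.0,0.0,0.0,0.0], slide=[[0.036,0,-0.0145],[0.036,0,-0.0145],[0.036,0,-0.0145],[0.016,0.02,-0.0073],[0,0.03,0],[0,0.03,0],[0,0,0]], dr=[[0,0,0],[0,0,0],[0,0,0],[0,0,0],[0,0,0],[0,0,0],[0,0,0]])

```text
time_s: 21.6
tcp_pos: [0.5689, 0.345, 0.1484]
tcp_rot: [-0.453, -0.537, 0.547, 0.455]
wrist_force: [-0.5, 0.1, -3.1]
grip_width: 0.498
```

```bash
python3 -c "
from h import *
plan(.5715,.3474,.050)
c=capture('scene');cv2.imwrite('pics/s5.png',cv2.resize(c['image'][100:320,120:420],None,fx=2,fy=2)[...,::-1])"
```

```text
t 21.6 tcp [0.5689 0.345  0.1484] jaw -169.9 q6 -0.67 grip 0.498 F [-0.5  0.1 -3.1]
dr [-0.012  0.    -0.007] slide [ 0.0019  0.0984 -0.003 ]
```

View pics/s5.png

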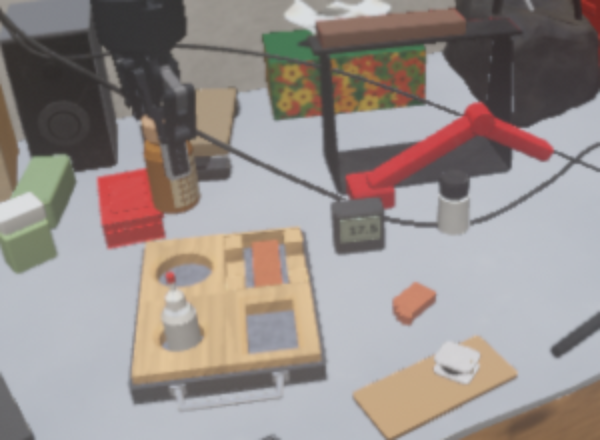

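Jar (crop 172,180) is high above the large pocket (185,268); the dropper is standing in its pocket. Descend.

arm_command(hand=[0.0,0.0,0.0,0.0,0.0,0.0], slide=[[0.002,0.025,-0.002],[0,0.025,0],[0,0.02,0],[0,0.015,0],[0,0.006,0],[0,0,0]], dr=[[-0.004,0,-0.002],[0,0,0],[0,0,0],[0,0,0],[0,0,0],[0,0,0]])

```text
time_s: 22.25
tcp_pos: [0.5738, 0.3488, 0.0659]
tcp_rot: [0.455, 0.543, -0.541, -0.453]
wrist_force: [0.6, 0.0, -2.1]
grip_width: 0.498
```

```bash
python3 -c "
from h import *
plan(.5715,.3474,.050)"
```

```text
t 22.25 tcp [0.5738 0.3488 0.0659] jaw -169.9 q6 -0.67 grip 0.498 F [ 0.6  0.  -2.1]
dr [0.0037 0.     0.0001] slide [-0.001   0.0159  0.0026]
```

arm_command(hand=[0.0,0.0,0.0,0.0], slide=[[-0.001,0.006,0.002],[0,0.004,0],[0,0.002,0],[0,0,0]], dr=[[0,0,0],[0,0,0],[0,0,0],[0,0,0]])

```text
time_s: 22.65
tcp_pos: [0.5719, 0.3476, 0.0536]
tcp_rot: [0.455, 0.543, -0.541, -0.453]
wrist_force: [0.5, -0.2, -1.2]
grip_width: 0.5
```

arm_command(hand=[0.0,0.0,0.0], slide=[[0,0.002,0],[0,0,0],[0,0,0]], dr=[[0,0,0],[0,0,0],[0,0,0]])

```text
time_s: 22.95
tcp_pos: [0.572, 0.3477, 0.0518]
tcp_rot: [0.455, 0.543, -0.541, -0.453]
wrist_force: [0.4, -0.1, -2.2]
grip_width: 0.497
```

arm_command(hand=[0.0,0.0,0.0], slide=[[0,0.002,0],[0,0,0],[0,0,0]], dr=[[0,0,0],[0,0,0],[0,0,0]])

```text
time_s: 23.25
tcp_pos: [0.5723, 0.3479, 0.0504]
tcp_rot: [0.455, 0.544, -0.541, -0.453]
wrist_force: [-0.4, -1.0, 1.5]
grip_width: 0.501
```

arm_command(hand=[0.55,0.7,0.75,0.75,0.75,0.75,0.75,0.75,0.75,0.75], slide=[[0,0,0],[0,0,0],[0,0,0],[0,0,0],[0,-0.02,0],[0,-0.03,0],[0,-0.04,0],[0,-0.04,0],[0,-0.03,0],[0,0,0]], dr=[[0,0,0],[0,0,0],[0,0,0],[0,0,0],[0,0,0],[0,0,0],[0,0,0],[0,0,0],[0,0,0],[0,0,0]])

```text
time_s: 24.25
tcp_pos: [0.5731, 0.3482, 0.2165]
tcp_rot: [0.456, 0.546, -0.538, -0.453]
wrist_force: [0.0, 0.6, 0.4]
grip_width: 0.749
```

```bash
python3 -c "
from h import *
plan(.5592,.1595,.15,-15.6)
c=capture('scene')
P=points(c)[0].reshape(-1,3);q=P[(np.hypot(P[:,0]-.5715,P[:,1]-.3474)<.035)&(P[:,2]>.05)&(P[:,2]<.13)];summ(q)
q=q[q[:,2]>.095];summ(q);print(np.percentile(q[:,2],[50,90,99]))"
```

```text
t 24.25 tcp [0.5731 0.3482 0.2165] jaw -169.9 q6 -0.67 grip 0.749 F [0.  0.6 0.4]
dr [0.0113 0.4481 0.0073] slide [-0.1855  0.0665 -0.0373]
dr [0.0113 0.4481 0.0073] slide [-0.1855  0.0665 -0.0373]
673 mean [0.5592 0.3471 0.0809] min [0.547 0.323 0.05 ] max [0.588 0.368 0.104] sd [0.0069 0.0117 0.0178] long axis [ 0.318 -0.042  0.947] normal [ 0.934 -0.159 -0.321]
212 mean [0.5663 0.3463 0.101 ] min [0.551 0.328 0.095] max [0.588 0.364 0.104] sd [0.0019 0.0096 0.0098] long axis [0.986 0.127 0.107] normal [ 0.111 -0.025 -0.994]
[0.10171304 0.10306101 0.10400207]
```

Jar seated (lid at z 0.103, centred within about 2 mm). Now the gauge.

arm_command(hand=[0.6,0.6,0.6,0.6,0.6,0.6,0.6,0.6,0.6,0.6], slide=[[0,0,0],[0,0,0],[0,0,0],[0,0,0],[-0.036,0,-0.0072],[-0.036,0,-0.0072],[-0.036,0,-0.0072],[-0.036,0.02,-0.0072],[-0.036,0.03,-0.0072],[-0.0055,0.01,-0.0013]], dr=[[0.005,0.112,0.002],[0,0.112,0],[0,0.112,0],[0,0.112,0],[0,0,0],[0,0,0],[0,0,0],[0,0,0],[0,0,0],[0,0,0]])

```text
time_s: 25.3
tcp_pos: [0.5554, 0.1551, 0.1457]
tcp_rot: [-0.563, -0.424, 0.429, 0.564]
wrist_force: [-0.5, 1.2, -0.1]
grip_width: 0.596
```

```bash
python3 -c "
from h import *
plan(.5592,.1595,.028,-15.6)
P=points(capture('scene'))[0].reshape(-1,3);q=P[(np.hypot(P[:,0]-.559,P[:,1]-.16)<.035)&(P[:,2]>.052)&(P[:,2]<.06)];summ(q);print(cv2.minAreaRect(q[:,:2].astype(np.float32)))"
```

```text
t 25.3 tcp [0.5554 0.1551 0.1457] jaw 164.3 q6 -0.89 grip 0.596 F [-0.5  1.2 -0.1]
dr [-0.0053 -0.0026 -0.005 ] slide [ 0.0052  0.1177 -0.0025]
dr [-0.0053 -0.0026 -0.005 ] slide [ 0.0052  0.1177 -0.0025]
199 mean [0.5575 0.1594 0.0542] min [0.538 0.131 0.052] max [0.578 0.187 0.057] sd [0.0009 0.0086 0.0155] long axis [-0.268 -0.963  0.007] normal [-0.007  0.009  1.   ]
((0.5588950514793396, 0.15857070684432983), (0.05422287434339523, 0.032163023948669434), 75.49440002441406)
```

arm_command(hand=[0.6,0.6,0.6,0.6,0.6], slide=[[0.004,0.02,-0.002],[0,0.03,0],[0,0.01,0],[0,0,0],[0,0,0]], dr=[[0,0,0],[0,0,0],[0,0,0],[0,0,0],[0,0,0]])

```text
time_s: 25.85
tcp_pos: [0.561, 0.1624, 0.0913]
tcp_rot: [0.564, 0.428, -0.428, -0.563]
wrist_force: [0.0, -0.3, 0.3]
grip_width: 0.603
```

```bash
python3 -c "
from h import *
plan(.5590,.159,.028,-15.2)
c=capture('scene');cv2.imwrite('pics/s6.png',cv2.resize(c['image'][130:300,200:440],None,fx=2.4,fy=2.4)[...,::-1])"
```

```text
t 25.85 tcp [0.561  0.1624 0.0913] jaw 164.5 q6 -0.9 grip 0.603 F [ 0.  -0.3  0.3]
dr [ 0.0007 -0.006  -0.0013] slide [-0.0038  0.0633  0.001 ]
dr [ 0.0007 -0.006  -0.0013] slide [-0.0038  0.0633  0.001 ]
```

View pics/s6.png

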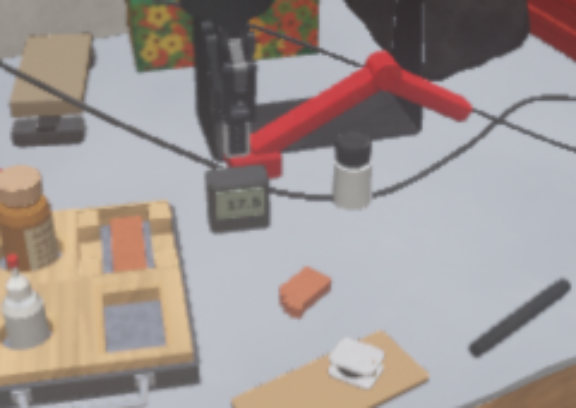

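Gripper is aligned above the gauge (crop 238,195); the red clamp is close behind, so I narrow the opening a little.

arm_command(hand=[0.52,0.52,0.52,0.52,0.52,0.52,0.52], slide=[[-0.0035,0,0.001],[0,0,0],[0,0.02,0],[0,0.02,0],[0,0.015,0],[0,0.008,0],[0,0,0]], dr=[[0,-0.005,0],[0,0,0],[0,0,0],[0,0,0],[0,0,0],[0,0,0],[0,0,0]])

```text
time_s: 26.6
tcp_pos: [0.5579, 0.1584, 0.026]
tcp_rot: [0.562, 0.428, -0.43, -0.562]
wrist_force: [0.4, 0.3, 0.6]
grip_width: 0.516
```

arm_command(hand=[0.0,0.0,0.0,0.0,0.0], slide=[[0,0,0],[0,0,0],[0,0,0],[0,0,0],[0,0,0]], dr=[[0,0,0],[0,0,0],[0,0,0],[0,0,0],[0,0,0]])

```text
time_s: 27.1
tcp_pos: [0.5592, 0.1591, 0.0283]
tcp_rot: [0.562, 0.429, -0.429, -0.562]
wrist_force: [0.7, -0.1, 4.5]
grip_width: 0.339
```

arm_command(hand=[0.0,0.0,0.0,0.0,0.0,0.0,0.0,0.0,0.0], slide=[[0,-0.01,0],[0,-0.02,0],[0,-0.03,0],[0,-0.03,0],[0,-0.03,0],[0,-0.03,0],[0,-0.03,0],[0,0,0],[0,0,0]], dr=[[0,0,0],[0,0,0],[0,0,0],[0,0,0],[0,0,0],[0,0,0],[0,0,0],[0,0,0],[0,0,0]])

```text
time_s: 28.0
tcp_pos: [0.5583, 0.1592, 0.2071]
tcp_rot: [-0.562, -0.429, 0.43, 0.562]
wrist_force: [0.5, -0.1, -3.1]
grip_width: 0.339
```

```bash
python3 -c "
from h import *
plan(.4527,.2966,.2,73.8)"
```

```text
t 28.0 tcp [0.5583 0.1592 0.2071] jaw 164.7 q6 -0.89 grip 0.339 F [ 0.5 -0.1 -3.1]
dr [-1.600e-03 -1.555e+00  3.000e-04] slide [ 0.1398  0.0071 -0.1025]
dr [-1.600e-03 -1.555e+00  3.000e-04] slide [ 0.1398  0.0071 -0.1025]
```

arm_command(hand=[0.0,0.0,0.0,0.0,0.0,0.0,0.0,0.0,0.0,0.0], slide=[[0,0,0],[0,0,0],[0,0,0],[0,0,0],[0,0,0],[0,0,0],[0,0,0],[0,0,0],[0,0,0],[0,0,0]], dr=[[0,-0.14,0],[0,-0.14,0],[0,-0.14,0],[0,-0.14,0],[0,-0.14,0],[0,-0.14,0],[0,-0.14,0],[0,-0.14,0],[0,-0.14,0],[0,-0.14,0]])

```text
time_s: 29.0
tcp_pos: [0.5577, 0.1588, 0.2047]
tcp_rot: [-0.15, -0.689, 0.692, 0.153]
wrist_force: [0.4, 0.2, -1.9]
grip_width: 0.338
```

arm_command(hand=[0.0,0.0,0.0,0.0,0.0,0.0,0.0,0.0,0.0,0.0], slide=[[0,0,0],[0,0,0],[0.028,0,-0.0205],[0.028,0,-0.0205],[0.028,0,-0.0205],[0.028,0,-0.0205],[0.028,0.02,-0.0205],[0,0.03,0],[0,0.02,0],[0,0,0]], dr=[[0,-0.14,0],[0,-0.015,0],[0,0,0],[0,0,0],[0,0,0],[0,0,0],[0,0,0],[0,0,0],[0,0,0],[0,0,0]])

```text
time_s: 30.0
tcp_pos: [0.4506, 0.2951, 0.1323]
tcp_rot: [-0.098, -0.697, 0.703, 0.103]
wrist_force: [-0.7, 0.2, -1.6]
grip_width: 0.34
```

```bash
python3 -c "
from h import *
plan(.4527,.2966,.040,73.8)
c=capture('scene');cv2.imwrite('pics/s7.png',cv2.resize(c['image'][130:300,160:400],None,fx=2.4,fy=2.4)[...,::-1])"
```

```text
t 30.0 tcp [0.4506 0.2951 0.1323] jaw -106.3 q6 0.33 grip 0.34 F [-0.7  0.2 -1.6]
dr [-0.0082 -0.0025  0.0049] slide [-0.0016  0.0923 -0.002 ]
dr [-0.0082 -0.0025  0.0049] slide [-0.0016  0.0923 -0.002 ]
```

View pics/s7.png

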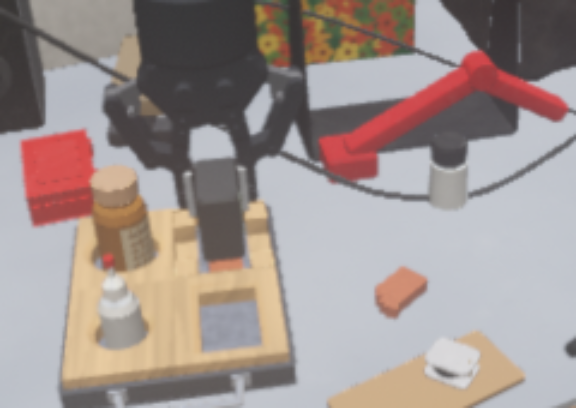

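The gauge (crop 217,210) is held over its pocket, edge-on to the camera and well aligned. Lower it.

arm_command(hand=[0.0,0.0,0.0,0.0,0.0,0.0,0.0], slide=[[-0.001,0.025,-0.001],[0,0.025,0],[0,0.015,0],[0,0.01,0],[0,0.006,0],[0,0,0],[0,0,0]], dr=[[-0.002,0,0.001],[0,0,0],[0,0,0],[0,0,0],[0,0,0],[0,0,0],[0,0,0]])

```text
time_s: 30.75
tcp_pos: [0.4544, 0.2974, 0.057]
tcp_rot: [0.1, 0.701, -0.7, -0.099]
wrist_force: [0.2, -0.7, -1.6]
grip_width: 0.339
```

```bash
python3 -c "
from h import *
plan(.4527,.2966,.040,73.8)"
```

```text
t 30.75 tcp [0.4544 0.2974 0.057 ] jaw -106.2 q6 0.34 grip 0.339 F [ 0.2 -0.7 -1.6]
dr [ 0.0016 -0.0001 -0.0014] slide [0.0015 0.017  0.0012]
dr [ 0.0016 -0.0001 -0.0014] slide [0.0015 0.017  0.0012]
```

arm_command(hand=[0.0,0.0,0.0,0.0,0.0], slide=[[0.0015,0.006,0.001],[0,0.005,0],[0,0.003,0],[0,0,0],[0,0,0]], dr=[[0,0,0],[0,0,0],[0,0,0],[0,0,0],[0,0,0]])

```text
time_s: 31.25
tcp_pos: [0.4523, 0.2965, 0.042]
tcp_rot: [0.1, 0.7, -0.7, -0.099]
wrist_force: [0.5, -0.8, -1.2]
grip_width: 0.34
```

arm_command(hand=[0.0,0.0,0.0], slide=[[0,0.002,0],[0,0,0],[0,0,0]], dr=[[0,0,0],[0,0,0],[0,0,0]])

```text
time_s: 31.55
tcp_pos: [0.4522, 0.2965, 0.04]
tcp_rot: [0.1, 0.7, -0.7, -0.099]
wrist_force: [0.1, 0.4, -2.7]
grip_width: 0.342
```

arm_command(hand=[0.0,0.0,0.0], slide=[[0,0.002,0],[0,0,0],[0,0,0]], dr=[[0,0,0],[0,0,0],[0,0,0]])

```text
time_s: 31.85
tcp_pos: [0.4526, 0.2967, 0.0393]
tcp_rot: [0.1, 0.7, -0.7, -0.099]
wrist_force: [-2.5, -1.7, 6.1]
grip_width: 0.337
```

Contact. Release, rise, and back away to the side for a final look.

arm_command(hand=[0.4,0.5,0.55,0.55,0.55,0.55,0.55,0.55,0.55,0.55], slide=[[0,0,0],[0,0,0],[0,0,0],[0,0,0],[0,-0.02,0],[0,-0.03,0],[0,-0.04,0],[0,-0.04,0],[0,-0.04,0],[0,0,0]], dr=[[0,0,0],[0,0,0],[0,0,0],[0,0,0],[0,0,0],[0,0,0],[0,0,0],[0,0,0],[0,0,0],[0,0,0]])

```text
time_s: 32.85
tcp_pos: [0.4542, 0.2976, 0.215]
tcp_rot: [0.102, 0.703, -0.697, -0.097]
wrist_force: [-0.1, -0.3, 0.4]
grip_width: 0.551
```

arm_command(hand=[0.55,0.55,0.55,0.55,0.55,0.55,0.55,0.55,0.55,0.55], slide=[[0,-0.01,0.035],[0,0,0.035],[0,0,0.035],[0,0,0.035],[0,0,0.035],[0,0,0.035],[0,0,0.035],[0,0,0.035],[0,0,0.035],[0,0,0]], dr=[[0,0,0],[0,0,0],[0,0,0],[0,0,0],[0,0,0],[0,0,0],[0,0,0],[0,0,0],[0,0,0],[0,0,0]])

```text
time_s: 33.85
tcp_pos: [0.3637, -0.0086, 0.2185]
tcp_rot: [0.102, 0.7, -0.699, -0.1]
wrist_force: [-0.6, 0.7, 0.8]
grip_width: 0.553
```

Run:
```python
from h import *
o=readout.get_obs();print(o['time_s'],o['tcp_pos'],o['wrist_force'])
c=capture('top');s=capture('scene')
def reg(n,x,y,r,z0,z1):
    for k,cc in(('top',c),('scene',s)):
        P=points(cc)[0].reshape(-1,3);q=P[(np.hypot(P[:,0]-x,P[:,1]-y)<r)&(P[:,2]>z0)&(P[:,2]<z1)]
        if len(q)<4: print(n,k,len(q));continue
        a=cv2.minAreaRect(q[:,:2].astype(np.float32));print(n,k,len(q),'z50/95',np.percentile(q[:,2],[50,95]).round(4),'rect',np.round(a[0],4),np.round(a[1],4),round(a[2],1))
reg('gauge .4527 .2966 top .066',.4527,.2966,.04,.055,.08)
reg('jar lid .5715 .3474 .103',.5715,.3474,.03,.095,.12)
reg('dropper body .4755 .3754',.4755,.3754,.025,.04,.075)
reg('dropper tip z .100',.4755,.3754,.025,.09,.12)
reg('pot start .5478 .0473',.5478,.0473,.04,.055,.08)
reg('stub start .4425 .1567',.4425,.1567,.045,.009,.02)
q=colpts(c,(2,90,60),(16,255,255),.48,.62,.22,.32,.018,.08);print(cv2.minAreaRect(q[:,:2].astype(np.float32)),np.median(q[:,2]))
a=cv2.resize(c['image'][130:250,190:390],None,fx=2.5,fy=2.5);b=cv2.resize(s['image'][120:320,160:410],(500,400))
cv2.imwrite('pics/fin.png',np.vstack([a,b[:290]])[...,::-1])
```

```text
33.85 [ 0.36365175 -0.0085504   0.21853314] [-0.58023747  0.74344051  0.79312209]
gauge .4527 .2966 top .066 top 264 z50/95 [0.0654 0.0686] rect [0.4512 0.2973] [0.0317 0.0549] 74.8
gauge .4527 .2966 top .066 scene 384 z50/95 [0.0649 0.0665] rect [0.4483 0.2966] [0.0308 0.0559] 76.0
jar lid .5715 .3474 .103 top 164 z50/95 [0.1023 0.1051] rect [0.5719 0.3454] [0.0343 0.0335] 31.1
jar lid .5715 .3474 .103 scene 207 z50/95 [0.1019 0.1034] rect [0.569  0.3454] [0.0346 0.0361] 28.3
dropper body .4755 .3754 top 89 z50/95 [0.0594 0.0725] rect [0.4748 0.3715] [0.0275 0.0299] 81.7
dropper body .4755 .3754 scene 286 z50/95 [0.0568 0.0718] rect [0.4684 0.3746] [0.0311 0.0214] 75.7
dropper tip z .100 top 11 z50/95 [0.0988 0.1015] rect [0.4745 0.3728] [0.0053 0.0067] 3.6
dropper tip z .100 scene 25 z50/95 [0.0964 0.0988] rect [0.4737 0.3752] [0.0097 0.0069] 20.9
pot start .5478 .0473 top 139 z50/95 [0.0657 0.0684] rect [0.5479 0.0472] [0.0309 0.0326] 45.0
pot start .5478 .0473 scene 155 z50/95 [0.0648 0.067 ] rect [0.546  0.0468] [0.032  0.0315] 81.4
stub start .4425 .1567 top 175 z50/95 [0.0138 0.0172] rect [0.4426 0.1566] [0.0291 0.0482] 26.8
stub start .4425 .1567 scene 241 z50/95 [0.0132 0.0148] rect [0.4404 0.1554] [0.03   0.0487] 25.6
((0.5474177002906799, 0.26620981097221375), (0.02353048324584961, 0.07152939587831497), 74.15213012695312) 0.02474529784028076
```

View pics/fin.png

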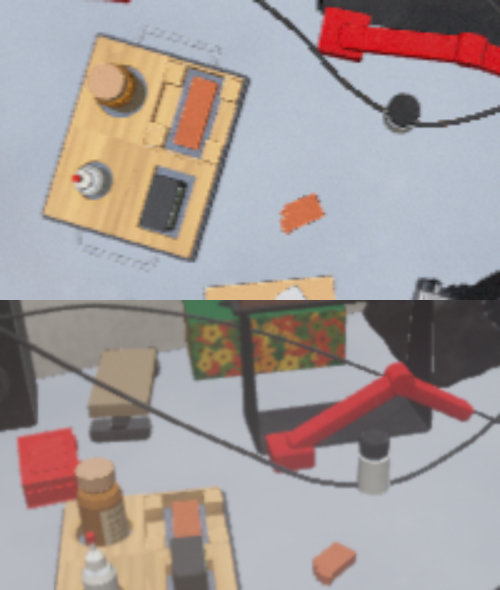

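The picture shows all four items in their inserts (jar 120,88; stone 195,112; dropper 92,180; gauge 163,200), with the stub and pot where they started. I'm handing the job in.

```bash
python3 -c "
from plant import arm
print(arm.close_job())"
```

```text
the job is handed in; nothing more can be done
None
```

The stone, oil dropper, paste jar and angle gauge are each in their own insert, and I handed the job in at about 34 s of the 104 s allowed. Handing in reports no verdict, so the result rests on my last camera checks.

- **Position:** all four measured within about 5 mm of their pocket centres in both views (12 mm allowed). The scene view of the dropper body reads 7 mm off, because that camera sees mostly its near side.
- **Height:** the measured tops match sitting on the pocket floor: jar 0.102 m, gauge 0.065 m, dropper tip about 0.099 m, stone 0.025 m.
- **Stone direction:** it lies within 1° of its slot. None of the other three showed any tilt.
- **Look-alikes:** in the top view the stub and the capped pot are within 1 mm of where they started, and the pot is upright.
- **Disagreement:** the two cameras differ by 2–3 mm, about what the stated calibration allows. No check failed.

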